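Gauge the depth of the weight in the fermenting crock and lock the reading

TASK

We want to know how far down the terracotta weight lies in the white stoneware crock. Take the black knob of the depth gauge on the crock's rim, lower the probe gently until its rubber foot rests on the weight, without pressing hard, and let go of it; then swing the red lever right round to its stop so that the probe is locked there, with its foot still on the weight. Do not disturb the salt shaker, the spice jar or the kitchen timer.

Things in the scene. Friction and masses are not known exactly. Their poses are not given: they have to be found in the camera images.
- crock: white stoneware fermenting crock, fixed, 126 mm across, 95 mm high, with a depth gauge clamped over its mouth. Origin: centre of the underside, z up. The gauge's aluminium beam (22 mm wide, top at z 107 mm) runs along the crock's y from -100 to +72 mm; a dark guide head 34 x 40 mm, top at z 124 mm, stands over the centre; the probe slides upright through it on the crock's axis
- mouth (a point): centre of the crock's open mouth, 95 mm above its underside, inside radius 51 mm. Below it lies the terracotta weight, a flat disc 94 mm across that cannot move; its top is 32 to 67 mm below this point, differently each time, and its depth is not given: it must be felt
- probe_knob (a point): centre of the black upright round knob on top of the probe, 26 mm in diameter and 34 mm high (17 mm above and below this point); 222 mm above the crock's underside when joint probe is 0. It moves only straight up and down.
- probe_foot (a point): lowest point of the probe's soft rubber foot (domed, 12 mm in diameter), 137 mm below the knob's centre, on the crock's axis. On the weight it yields about 1 mm for each 3 N; more than 16 N is too hard
- probe (a joint): how far the probe is lowered, m: 0 = fully raised (foot 85 mm above the crock's underside), 0.068 = lowest; starts between 0 and 0.010. While unlocked it stays where it is left: sliding friction of about 2.5 N either way must be overcome, and the foot's contact force adds to that. Once locked the clamp grips the rod as well.
- lock (a joint): angle of the red lever about its upright pivot, rad: 0 = unlocked, along the crock's -x, square to the beam; grows counterclockwise seen from above; 1.4 = end stop, almost along the crock's -y, in line with the beam. Starts at 0 to 0.3. Stiff: about 3 N at the pin, and from 1.0 on, where the clamp bites, up to about 6 N. It stays where it is left. Locked means beyond 1.2
- lock_pin (a point): centre of the red upright round pin at the lever's end, 14 mm in diameter and 38 mm high (19 mm above and below this point), 143 mm above the crock's underside; it stands on the 8 mm thick lever arm and moves on a circle of 55 mm radius about lock_pivot
- lock_pivot (a point): on the lever's upright pivot axis, fixed to the beam at the crock's (0, -85, 116) mm
- salt_mid (a point): middle of a salt shaker with grey top, 44 mm across and 90 mm high, standing loose; leave it alone
- nutmeg_mid (a point): middle of a small spice jar with dark brown cap, 44 mm across and 105 mm high, standing loose; leave it alone
- timer_mid (a point): middle of a cream kitchen timer, 63 mm across and 59 mm high, standing loose; leave it alone

How it is judged (in metres and radians):
On the way, in this order (a step that is already met when the one before it is completed fails the run):
1. the foot has been lowered onto the weight (pressed with more than 0.3 N) while the lever is still unlocked, and the fingers have let go of the probe (contact force between foot and weight_disc above 0.3 N and contact force between black_knob and the fingers below 0.1 N and value of joint lock below 0.8 rad), for 0.2 s.
2. the lever is swung round to its stop, the foot still resting on the weight (value of joint lock above 1.2 rad and contact force between foot and weight_disc above 0.2 N), for 0.2 s.
At the end, for the whole second after the job is handed in: The lever stands beyond 1.2 rad (locked), the probe is at rest and its foot still rests on the weight with more than 0.2 N (all of step 2 and velocity of joint probe between -0.002 and 0.002 m/s); the robot touches nothing.
It fails at once if the foot was pressed on the weight with more than 16 N (contact force between foot and weight_disc above 16 N).
It fails at once if the salt shaker was moved by more than 15 mm (distance of salt_mid from where it was at the start of the episode above 0.015 m).
It fails at once if the spice jar was moved by more than 15 mm (distance of nutmeg_mid from where it was at the start of the episode above 0.015 m).
It fails at once if the kitchen timer was moved by more than 15 mm (distance of timer_mid from where it was at the start of the episode above 0.015 m).
It also fails if it takes over 48 s, if anything falls off the work surface, if the arm or the gripper's body presses on something with over 40 N, if the wrist force passes 120 N, or if a joint passes its speed limit or range.

ROBOT

A 7-joint arm with a two-finger parallel gripper is mounted at the origin on a cart in front of the work surface, level with it; the furniture and walls round the work are solid. World frame = base frame: x ahead of the robot, y to its left, z up, the work surface at z = 0. Lengths are in mm, angles in rad, forces in N, time in s.
With the tool pointing down it reaches from about 400 to 875 mm from the base axis. Payload 4.4 kg.
Tool frame: the origin (TCP) lies between the finger pads; the fingertips stand 8 mm ahead of it and the grasp point (between the pads) lies 11 mm behind it (tcp_to_tips is the distance from the TCP to the fingertips, in mm); z points along the fingers, y is the line along which they close (so a half turn about z gives the same grasp; the last joint's range is limited). The gripper opens to 85 mm and grips with 20 to 120 N. Pads are 22 mm wide; open, the fingers measure 114 mm over their backs; the gripper's body (76 mm by 85 mm) begins 54 mm behind the grasp point. The pads swing forward as they close: fully open they stand 13 mm farther back than shut.
Start: joints at [1.061, 0.628, 0.038, 1.517, -0.027, 0.996, -0.02], TCP at [279.121, -587.034, 239.313] pointing down, gripper open.
Joint ranges: [-3.06, 3.06], [-0.37, 2.12], [-1.25, 1.32], [0.18, 2.47], [-1.1, 4.24], [0.23, 1.98], [-2.94, 2.94]. Speed limits (rad/s): [2.57, 2.57, 3.14, 3.14, 3.14, 3.14, 3.14].

INTERFACE

Orientations are given as a 3x3 rotation matrix whose columns are the frame's x, y, z axes.
In Python, from plant import * gives the robot as it stands.
- The arm moves only by the tool send_rows, never from a script. Its argument "rows" is a list that holds one entry, the list of rows, each a list of 5 numbers: the opening, from 0 (shut) to 1 (fully open), then the shift along the tool's x, y, z in units of 100 mm (1.0 is 100 mm), then the turn about the tool's z in units of 45 degrees (1.0 is 45 degrees). A call has 1 to 20 rows; each row is the pose to reach, as a shift and turn from the pose commanded when the call began, along the tool's axes at that moment; what a row does not reach only later rows make up. A row lasts 1/8 s, in which the tool goes at most 62.5 mm and 10.7 degrees, less where a joint would pass 70% of its speed; a pose out of reach is approached as far as the arm can. A call with a number of a shift or a turn outside -1 to 1 is refused whole. A call with a gripper value outside its range is refused whole. The fingers move at their own pace and stop on an object; "squeeze" is the grip in N (left out, the last holds). Time passes only in rows, so rows that repeat a pose let the fingers close. It gives the time, the measured TCP pose, the force, the opening and the grip force at its end, in the units of the state.
- sense(): the state, without advancing time (a new reading comes with each control period).
- capture(name): name is "side" or "top"; returns a dict with "image" (480x640x3 uint8, red, green, blue), "range_z" (480x640 float32, mm along the optical axis (not along the pixel's ray), 0 where there is no reading), "fovy" (degrees; the focal length in pixels is half the picture's height over the tangent of half this angle, whatever the lens; pixels are square), "cx", "cy" (the principal point, pixels), "world_to_cam" (4x4, takes a point from world to camera coordinates). Camera axes: x right, y up, looking along -z (the intrinsics and any distortion apply to the point x, -y, -z); pixel columns grow to the right and rows downward; lengths in mm; the calibration is good to about 2 mm. A picture is of the moment at which its call begins.
- finish_job(): hands the job in; it is judged then, once.
Trained networks look in a picture, given as the dict that the camera call returned (one of the last four; its "shot" number tells which), for a name from the list of things; names that differ only in an ending like _2 or _b are one class to them, and where a whole thing is asked for, a point or a joint stands for the part that bears it (a point fixed in the world has none). Each returns a list of dicts, best first, with "p" (0 to 1); they miss things now and then, are a little off and sometimes report something else, mostly with a low value. They report only what shows in the picture. A call takes as long as a camera call.
- boxes_of(picture, thing): "location" ([x, y, z] in mm, in world coordinates, good to about 4 mm: the middle of the surface that is visible of it).
The state is a dict: "t": time; "joints": joint angles; "qvel": joint speeds; "tau": joint torques, N m; "tcp_pos": TCP position; "tcp_rot": TCP orientation; "ft_force": force on the tool from outside, world axes, zero at the start; "torque": the same for the moment, N m; "grip_width": finger opening in mm; "gripper_force": force on a finger pad.
Only numpy, scipy, OpenCV 4.12 (cv2) and the standard library are available. Lean on these libraries where they do the work, as an engineer would, in place of code of your own. Each camera call takes 0.05 s, during which the arm holds its last target. There are 200 camera calls.

## Working session

There is one attempt and no reset: what is moved stays moved. The work goes in short steps, Python scripts to look and compute and a tool call to move; the robot and the scene stay as the last step left them, time stands still between calls to the robot, and variables do not carry over. Pictures are saved under pics/ and viewed, at most 10 in all, crops included, and the job is handed in when it is done.

Besides the shell and the picture viewer there is one more tool, called after "Request:" by a JSON object that holds its "op" and its "data". send_rows: Moves the arm, as the interface text tells. Its arguments: {"type":"object","properties":{"rows":{"type":"array","items":{"type":"array","items":{"type":"array","items":{"type":"number","minimum":-1,"maximum":1}}}},"squeeze":{"type":"number"}},"required":["rows"]}

```bash
mkdir -p pics
cat > h.py <<'E'
from plant import *
import numpy as np, cv2
def save(p,n): cv2.imwrite('pics/'+n+'.png',p['image'][:,:,::-1])
def cloud(p):
    f=240/np.tan(np.radians(p['fovy'])/2); z=p['range_z']
    v,u=np.mgrid[0:480,0:640]
    c=np.stack([(u-p['cx'])/f*z,-(v-p['cy'])/f*z,-z,np.ones_like(z)],-1)
    return (c@np.linalg.inv(p['world_to_cam']).T)[...,:3]
E
python3 - <<'E'
from h import *
s=sense();print(s['t'],s['tcp_pos'],np.round(s['tcp_rot'],3),s['ft_force'],s['grip_width'])
for n in ['top','side']:
    p=capture(n);save(p,n+'0')
    print(n,{k:v for k,v in p.items() if k not in('image','range_z')})
    for t in ['crock','probe_knob','lock_pin','salt_mid','nutmeg_mid','timer_mid']:
        print(t,[(np.round(d['location']),round(d['p'],2)) for d in boxes_of(p,t)[:2]])
E
```

```text
0.0 [ 278.86962412 -586.45007673  238.38863026] [[ 0.903  0.429 -0.001]
 [ 0.429 -0.903  0.002]
 [-0.    -0.002 -1.   ]] [0.41065565 0.53382717 0.05554843] 85.52226439082366
top {'fovy': 55.66582776997421, 'cx': 314.4527047873241, 'cy': 235.00325657864843, 'world_to_cam': array([[ 2.01860368e-02, -9.99324972e-01, -3.06940522e-02,
        -1.59106264e+02],
       [ 9.80882264e-01,  1.38514984e-02,  1.94108527e-01,
        -6.45549997e+02],
       [-1.93552339e-01, -3.40255333e-02,  9.80499748e-01,
        -8.97121753e+02],
       [ 0.00000000e+00,  0.00000000e+00,  0.00000000e+00,
         1.00000000e+00]]), 'shot': 1}
crock [(array([572., -99.,  98.]), 0.83), (array([ 551., -177.,  125.]), 0.66)]
probe_knob [(array([574., -95., 229.]), 0.75)]
lock_pin [(array([ 546., -177.,  124.]), 0.73), (array([569., -98.,  93.]), 0.58)]
salt_mid [(array([745.,  77.,  72.]), 0.93)]
nutmeg_mid [(array([ 778., -118.,  105.]), 0.63)]
timer_mid [(array([ 542., -453.,   36.]), 0.83)]
side {'fovy': 48.17950261810569, 'cx': 318.04443556511217, 'cy': 242.8461353698241, 'world_to_cam': array([[ 8.19837193e-01, -5.72593935e-01,  1.77853248e-03,
        -5.92425205e+02],
       [ 5.07666220e-01,  7.28303652e-01,  4.60270355e-01,
        -2.60878598e+02],
       [-2.64843326e-01, -3.76443855e-01,  8.87777020e-01,
        -1.08949065e+03],
       [ 0.00000000e+00,  0.00000000e+00,  0.00000000e+00,
         1.00000000e+00]]), 'shot': 2}
crock [(array([ 568., -103.,   99.]), 0.69)]
probe_knob [(array([576., -92., 224.]), 0.53)]
lock_pin []
salt_mid [(array([748.,  77.,  57.]), 0.88)]
nutmeg_mid [(array([ 786., -126.,   86.]), 0.56)]
timer_mid [(array([ 541., -458.,   38.]), 0.56)]
```

View pics/top0.png

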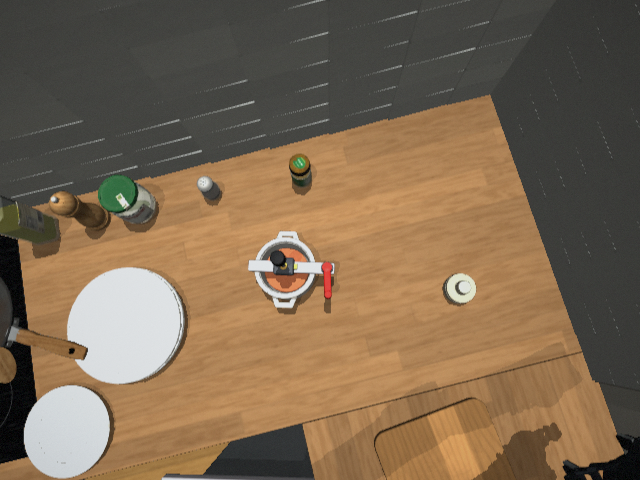

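View pics/side0.png

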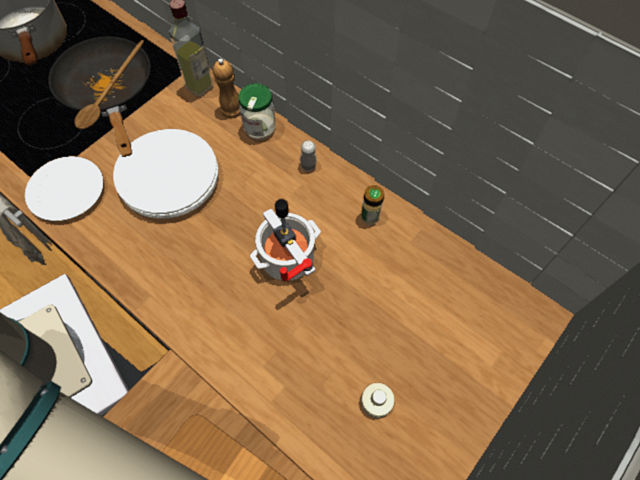

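Run:
```python
from h import *
for n in ['top','side']:
    p=capture(n);P=cloud(p);im=p['image'].astype(int);ok=p['range_z']>0
    near=ok&(np.hypot(P[...,0]-573,P[...,1]+95)<180)
    r,g,b=im[...,0],im[...,1],im[...,2]
    red=near&(r>110)&(g<70)&(b<70)&(P[...,2]>90)
    Q=P[red];print(n,'red',len(Q),Q.min(0),Q.max(0))
    for lo,hi in [(105,118),(118,126),(126,155),(155,170)]:
        q=Q[(Q[:,2]>lo)&(Q[:,2]<hi)]
        if len(q):print(lo,hi,len(q),q.mean(0),np.median(q,0),q.min(0),q.max(0))
    k=near&(P[...,2]>195)&(np.hypot(P[...,0]-573,P[...,1]+95)<40);Q=P[k]
    print('knob',len(Q),Q.mean(0),Q.min(0),Q.max(0)); zt=np.percentile(Q[:,2],97);q=Q[Q[:,2]>zt-6];print('top',zt,np.median(q,0),(q.max(0)+q.min(0))/2)
    bm=near&(P[...,2]>100)&(P[...,2]<112)&(abs(r-g)<30); Q=P[bm]
    c=Q[:,:2].mean(0);w=np.linalg.svd(Q[:,:2]-c,full_matrices=False)[2];print('beam',len(Q),c,w[0],np.percentile((Q[:,:2]-c)@w[0],[1,99]),np.percentile((Q[:,:2]-c)@w[1],[2,98]))
```

```text
top red 157 [ 511.12472281 -184.15921235  100.38310028] [579.30970705 -72.21069195 164.52061033]
105 118 9 [ 554.8076093  -100.06914053  110.0072527 ] [557.75617945 -91.25104479 108.54924648] [ 531.06174203 -184.09186534  105.54738302] [558.5482465  -72.21069195 117.96501322]
118 126 107 [ 547.56157627 -176.05069431  123.30602073] [ 547.66875354 -175.99051668  123.48414974] [ 522.77391155 -184.15921235  118.76441181] [ 579.30970705 -166.01501057  125.95450443]
126 155 5 [ 551.31306125 -176.87149017  126.93096347] [ 555.24890204 -177.87969334  126.2027774 ] [ 537.89443235 -177.9627833   126.08758992] [ 561.02568433 -174.37949855  129.03798533]
155 170 32 [ 517.68036155 -177.69571384  161.21047215] [ 516.74435879 -177.63221643  160.97860339] [ 511.12472281 -184.06131414  158.33918222] [ 524.12569372 -171.18170283  164.52061033]
knob 209 [572.90880901 -91.26450518 226.77946925] [ 561.71083461 -102.77487026  196.52483237] [586.36337086 -78.23505779 233.56009894]
top 232.49962202671975 [574.12403771 -90.22637111 229.924426  ] [574.03710274 -90.29652576 230.07752817]
beam 582 [573.91222026
[... 606 characters left out ...]
97845  129.01365096] [ 554.96789868 -176.89337197  126.84817522] [ 513.48375718 -182.96100825  126.01589374] [ 581.93835553 -167.86409457  153.50151326]
155 170 40 [ 519.05164607 -176.85486161  161.89461716] [ 519.32521685 -177.35779019  162.23619169] [ 513.14866003 -182.67318959  156.63397621] [ 525.0712026  -169.57281077  164.97137973]
knob 228 [574.35536255 -92.65574019 223.49164529] [ 563.68646262 -102.66618092  198.34142957] [588.2545704  -76.22605479 234.49582156]
top 233.11807714185696 [576.02651375 -89.49215228 230.65623143] [576.22985269 -88.62280491 230.85519244]
beam 509 [ 574.15402611 -100.06367827] [-0.02534368 -0.9996788 ] [-81.40109675  87.66729954] [-14.5745739   12.15674029]
```

Top view: the crock is at about (285,268) px. The knob is at (277,258), the lever pin at (328,294), and the pivot at (327,267). The side view agrees. Shaker, jar and timer stand well clear. In the world frame the knob axis is at about (574.5, -90.5) with its top at z 233, and the pin is at about (518, -177.5). The crock yaw is about -0.02.

Request:
{"op": "send_rows", "data": {"rows": [[[1,0,0,-0.2,0.2],[1,0,0,-0.45,0.4],[1,0,0,-0.45,0.59],[1,0,0,-0.45,0.59]]], "squeeze": 20}}

```text
t: 1.3
tcp_pos: [279.3, -586.9, 284.5]
tcp_rot: [[1.0, -0.018, -0.0], [-0.018, -1.0, -0.0], [-0.0, 0.0, -1.0]]
ft_force: [0.3, 0.4, 0.6]
grip_width: 85.5
gripper_force: 0.0
```

Request:
{"op": "send_rows", "data": {"rows": [[[1,0.3,-0.5,0,0],[1,0.6,-1,0,0],[1,0.6,-1,0,0]]]}}

```text
t: 1.68
tcp_pos: [345.4, -483.0, 284.0]
tcp_rot: [[1.0, -0.008, 0.002], [-0.008, -1.0, 0.004], [0.002, -0.004, -1.0]]
ft_force: [-0.1, -0.5, -0.1]
grip_width: 85.1
gripper_force: 0.0
```

Request:
{"op": "send_rows", "data": {"rows": [[[1,0.3,-0.5,0,0],[1,0.6,-1,0,0],[1,0.6,-1,0,0]]]}}

```text
t: 2.05
tcp_pos: [406.3, -385.0, 284.0]
tcp_rot: [[1.0, -0.009, 0.001], [-0.009, -1.0, 0.003], [0.001, -0.003, -1.0]]
ft_force: [0.0, -0.8, -0.2]
grip_width: 85.7
gripper_force: 0.0
```

Request:
{"op": "send_rows", "data": {"rows": [[[1,0.3,-0.5,0,0],[1,0.6,-1,0,0],[1,0.6,-1,0,0]]]}}

```text
t: 2.42
tcp_pos: [467.5, -286.9, 284.0]
tcp_rot: [[1.0, -0.01, 0.001], [-0.01, -1.0, 0.002], [0.001, -0.002, -1.0]]
ft_force: [-0.5, -0.6, -0.5]
grip_width: 85.1
gripper_force: 0.0
```

Request:
{"op": "send_rows", "data": {"rows": [[[1,0.3,-0.5,0,0],[1,0.6,-1,0,0],[1,0.6,-1,0,0],[1,0.6,-1,0,0]]]}}

```text
t: 2.92
tcp_pos: [526.1, -194.2, 284.1]
tcp_rot: [[1.0, -0.021, -0.001], [-0.021, -1.0, -0.002], [-0.001, 0.002, -1.0]]
ft_force: [-0.5, -0.2, -0.8]
grip_width: 85.6
gripper_force: 0.0
```

Request:
{"op": "send_rows", "data": {"rows": [[[1,0.23,-0.5,0,0],[1,0.46,-1,0,0],[1,0.46,-1,0,0],[1,0.46,-1,0,0],[1,0.46,-1,0,0]]]}}

```text
t: 3.55
tcp_pos: [574.0, -95.9, 284.4]
tcp_rot: [[1.0, -0.024, -0.0], [-0.024, -1.0, -0.001], [-0.0, 0.001, -1.0]]
ft_force: [1.1, -0.1, 0.1]
grip_width: 85.6
gripper_force: 0.0
```

Run:
```python
from h import *
s=sense();print(s['t'],s['tcp_pos'],s['ft_force'],np.round(s['joints'],2))
p=capture('side');save(p,'side1')
p=capture('top')
for t in ['probe_knob']:
  print(t,[(np.round(d['location']),round(d['p'],2)) for d in boxes_of(p,t)[:2]])
```

```text
3.55 [573.99022349 -95.88303035 284.40283945] [ 1.05264755 -0.05149217  0.05534253] [ 0.04  0.48  0.12  1.66 -0.06  1.   -1.42]
probe_knob [(array([564., -97., 213.]), 0.44)]
```

Request:
{"op": "send_rows", "data": {"rows": [[[1,0.01,-0.055,0,0],[1,0.01,-0.055,0,0],[1,0.01,-0.055,0.4,0],[1,0.01,-0.055,0.79,0],[1,0.01,-0.055,0.79,0],[1,0.01,-0.055,0.79,0]]]}}

```text
t: 4.45
tcp_pos: [576.9, -87.4, 206.6]
tcp_rot: [[1.0, -0.02, 0.002], [-0.02, -1.0, -0.0], [0.002, 0.0, -1.0]]
ft_force: [-0.1, 0.5, -0.5]
grip_width: 85.2
gripper_force: 0.0
```

Run:
```python
from h import *
p=capture('side')
a=p['image'][150:330,200:380];a=cv2.resize(a,None,fx=3,fy=3);cv2.imwrite('pics/c1.png',a[:,:,::-1])
```

```text
(no output)
```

View pics/c1.png

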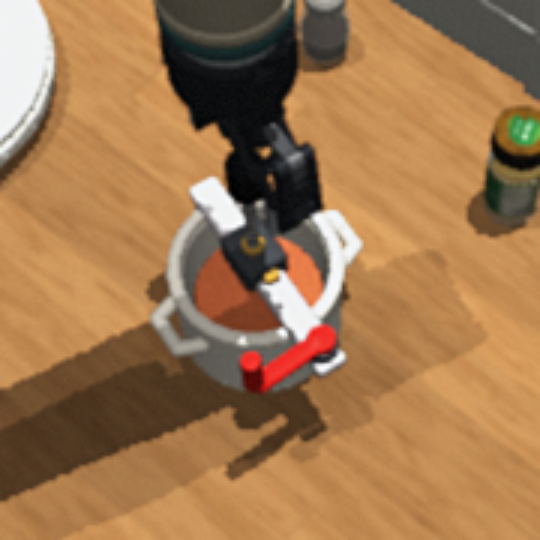

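The open fingers straddle the black knob, at about (255,185) px in the crop. The lever, at about (250,365), is clear of them. Closing gently.

Request:
{"op": "send_rows", "data": {"rows": [[[0.7,-0.01,0.02,0,0],[0.4,-0.01,0.02,0,0],[0.4,-0.01,0.02,0,0],[0.36,-0.01,0.02,0,0]]]}}

```text
t: 5.0
tcp_pos: [575.0, -89.2, 205.5]
tcp_rot: [[1.0, -0.02, 0.0], [-0.02, -1.0, 0.0], [0.0, -0.0, -1.0]]
ft_force: [0.5, -0.4, 0.5]
grip_width: 30.9
gripper_force: 0.0
```

Request:
{"op": "send_rows", "data": {"rows": [[[0.3,0,0,0,0],[0.25,0,0,0,0],[0.2,0,0,0,0],[0.2,0,0,0,0],[0.2,0,0,0,0]]], "squeeze": 20}}

```text
t: 5.62
tcp_pos: [575.0, -90.0, 205.4]
tcp_rot: [[1.0, -0.02, 0.0], [-0.02, -1.0, -0.001], [0.0, 0.001, -1.0]]
ft_force: [0.3, -4.1, 1.5]
grip_width: 25.3
gripper_force: 20.3
```

Request:
{"op": "send_rows", "data": {"rows": [[[0.2,0,0.01,0.02,0],[0.2,0,0.01,0.04,0],[0.2,0,0.01,0.06,0],[0.2,0,0.01,0.08,0],[0.2,0,0.01,0.1,0],[0.2,0,0.01,0.11,0],[0.2,0,0.01,0.12,0]]]}}

```text
t: 6.5
tcp_pos: [575.0, -90.0, 193.3]
tcp_rot: [[1.0, -0.019, 0.0], [-0.019, -1.0, 0.0], [0.0, -0.0, -1.0]]
ft_force: [1.0, -2.4, 1.9]
grip_width: 25.2
gripper_force: 20.3
```

Request:
{"op": "send_rows", "data": {"rows": [[[0.2,0,0.005,0.01,0],[0.2,0,0.005,0.02,0],[0.2,0,0.005,0.03,0]]]}}

```text
t: 6.88
tcp_pos: [575.0, -90.2, 190.3]
tcp_rot: [[1.0, -0.019, 0.0], [-0.019, -1.0, 0.001], [0.0, -0.001, -1.0]]
ft_force: [-0.1, 0.7, 1.4]
grip_width: 25.3
gripper_force: 20.3
```

Request:
{"op": "send_rows", "data": {"rows": [[[0.2,0,0,0.01,0],[0.2,0,0,0.02,0],[0.2,0,0,0.03,0]]]}}

```text
t: 7.25
tcp_pos: [575.0, -90.2, 187.2]
tcp_rot: [[1.0, -0.019, -0.0], [-0.019, -1.0, 0.001], [-0.0, -0.001, -1.0]]
ft_force: [0.6, 1.7, 1.1]
grip_width: 25.3
gripper_force: 20.3
```

Request:
{"op": "send_rows", "data": {"rows": [[[0.2,0,0,0.01,0],[0.2,0,0,0.02,0],[0.2,0,0,0.03,0]]]}}

```text
t: 7.62
tcp_pos: [575.0, -90.2, 184.3]
tcp_rot: [[1.0, -0.019, 0.0], [-0.019, -1.0, 0.001], [0.0, -0.001, -1.0]]
ft_force: [0.5, 3.8, 1.6]
grip_width: 25.7
gripper_force: 20.3
```

Request:
{"op": "send_rows", "data": {"rows": [[[0.2,0,-0.005,0.01,0],[0.2,0,-0.005,0.02,0],[0.2,0,-0.005,0.03,0]]]}}

```text
t: 8.0
tcp_pos: [575.0, -90.2, 182.0]
tcp_rot: [[1.0, -0.02, 0.0], [-0.02, -1.0, 0.0], [0.0, -0.0, -1.0]]
ft_force: [-1.7, 2.7, 11.2]
grip_width: 25.5
gripper_force: 21.0
```

Contact was felt: the force jumped to 11 N. Easing back so that the release won't spring.

Request:
{"op": "send_rows", "data": {"rows": [[[0.2,0,0,-0.01,0],[0.2,0,0,-0.015,0],[0.2,0,0,-0.015,0]]]}}

```text
t: 8.38
tcp_pos: [574.9, -90.2, 182.5]
tcp_rot: [[1.0, -0.02, -0.0], [-0.02, -1.0, 0.0], [-0.0, -0.0, -1.0]]
ft_force: [1.0, 2.4, -2.1]
grip_width: 25.3
gripper_force: 20.1
```

Request:
{"op": "send_rows", "data": {"rows": [[[0.2,0,0,0.005,0],[0.2,0,0,0.007,0],[0.2,0,0,0.007,0],[0.2,0,0,0.007,0]]]}}

```text
t: 8.88
tcp_pos: [575.0, -90.2, 182.4]
tcp_rot: [[1.0, -0.02, 0.0], [-0.02, -1.0, 0.0], [0.0, -0.0, -1.0]]
ft_force: [-0.7, 3.5, 4.8]
grip_width: 25.3
gripper_force: 20.4
```

Run:
```python
from h import *
for i in range(4):
    s=sense();print(s['t'],s['tcp_pos'],s['ft_force'])
    p=capture('top')
```

```text
8.875 [574.9769365  -90.19652225 182.36277304] [-0.70584872  3.45293787  4.75898099]
8.925 [574.97630574 -90.24025601 182.35379957] [-0.50573816  3.36128332  4.5153847 ]
8.975 [574.97266926 -90.21166131 182.34296982] [-0.52823584  2.16841134  4.43742416]
9.025 [574.95394239 -90.2135463  182.30685672] [-0.36477085  2.96991731  4.48847816]
```

Request:
{"op": "send_rows", "data": {"rows": [[[0.2,0,0,0.004,0],[0.2,0,0,0.004,0],[0.35,0,0,0.004,0],[0.6,0,0,0.004,0],[0.8,0,0,0.004,0],[0.8,0,0,0.004,0],[0.8,0,0,0.004,0],[0.8,0,0,0.004,0]]]}}

```text
t: 10.07
tcp_pos: [574.9, -90.3, 181.7]
tcp_rot: [[1.0, -0.02, 0.0], [-0.02, -1.0, -0.0], [0.0, 0.0, -1.0]]
ft_force: [-0.0, -0.2, -0.1]
grip_width: 68.3
gripper_force: 0.0
```

Run:
```python
from h import *
s=sense();print(s['t'],s['tcp_pos'],s['ft_force'],s['grip_width'])
p=capture('side')
a=p['image'][180:300,220:340];a=cv2.resize(a,None,fx=5,fy=5);cv2.imwrite('pics/c2.png',a[:,:,::-1])
```

```text
10.075 [574.91206394 -90.2852031  181.68525189] [-0.03594824 -0.24160461 -0.13503509] 68.33160483905367
```

View pics/c2.png

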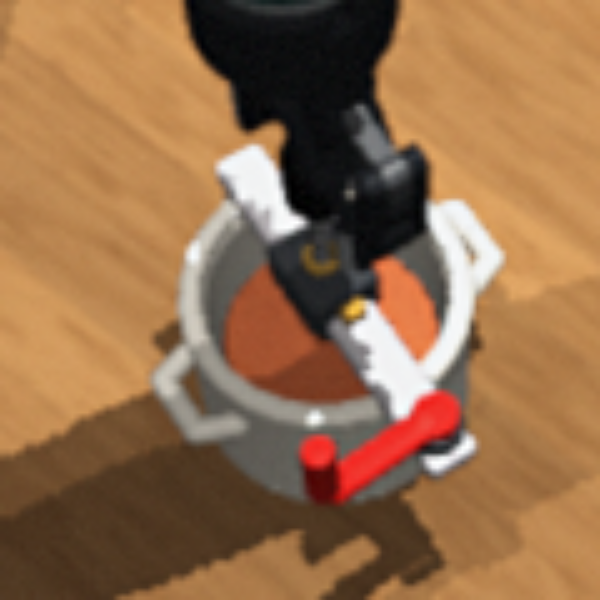

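The fingers are open around the knob with no force on them, and the lever, from (435,415) to (320,465) px, is still unlocked. Raising and moving over the pin.

Request:
{"op": "send_rows", "data": {"rows": [[[0.8,0,0,-0.2,0],[0.8,0,0,-0.5,0],[0.8,0,0,-0.75,0],[0.8,0,0,-0.75,0]]]}}

```text
t: 10.62
tcp_pos: [576.3, -90.5, 258.6]
tcp_rot: [[1.0, -0.02, 0.005], [-0.02, -1.0, -0.001], [0.005, 0.0, -1.0]]
ft_force: [0.1, 0.3, -0.4]
grip_width: 68.0
gripper_force: 0.0
```

Request:
{"op": "send_rows", "data": {"rows": [[[0.6,-0.27,0.44,0,0],[0.5,-0.55,0.88,0,0],[0.5,-0.55,0.88,0,0],[0.5,-0.55,0.88,0,0],[0.5,-0.55,0.88,0,0]]]}}

```text
t: 11.25
tcp_pos: [518.8, -175.6, 256.2]
tcp_rot: [[1.0, -0.017, -0.0], [-0.017, -1.0, 0.001], [-0.0, -0.001, -1.0]]
ft_force: [-0.7, -0.3, 0.7]
grip_width: 42.5
gripper_force: 0.0
```

Run:
```python
from h import *
s=sense();print(s['t'],s['tcp_pos'],s['ft_force'],s['grip_width'],np.round(s['joints'],2))
for n in ['top','side']:
    p=capture(n);P=cloud(p);im=p['image'].astype(int);r,g,b=im[...,0],im[...,1],im[...,2]
    d=np.hypot(P[...,0]-574,P[...,1]+90)
    k=(d<20)&(P[...,2]>165)&(P[...,2]<222)&(r<90);Q=P[k];print(n,'knob',len(Q),np.percentile(Q,[3,50,97],axis=0) if len(Q) else '')
    red=(r>110)&(g<70)&(b<70)&(P[...,2]>150)&(d<150);Q=P[red];print('pin',len(Q),Q.mean(0) if len(Q) else '', (Q.min(0)+Q.max(0))/2 if len(Q) else '')
    if n=='side':
        a=p['image'][180:300,220:340];a=cv2.resize(a,None,fx=5,fy=5);cv2.imwrite('pics/c3.png',a[:,:,::-1])
```

```text
11.25 [ 518.79478828 -175.61028022  256.20152766] [-0.67654964 -0.27285283  0.73168336] 42.51319188687363 [ 0.2   0.46  0.11  1.79 -0.07  0.9  -1.25]
top knob 0 
pin 0  
side knob 0 
pin 37 [ 519.81445505 -177.47901404  166.56927578] [ 524.56763095 -185.47907202  235.6837141 ]
```

View pics/c3.png

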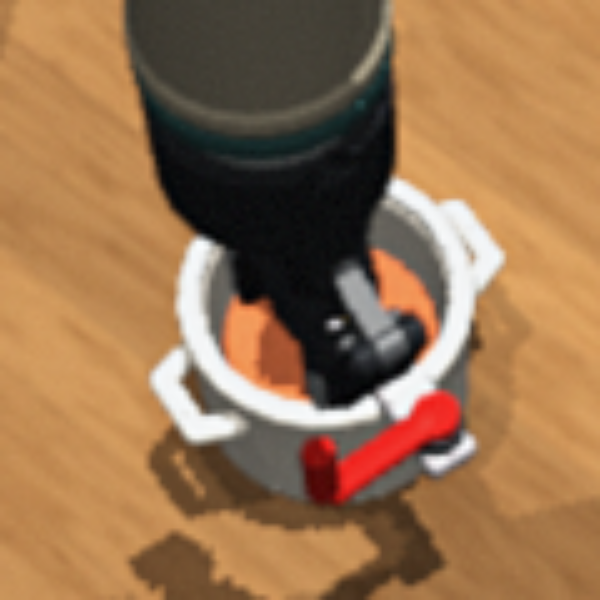

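The hand is over the pin at about (320,470) px and the lever has not moved. The gripper hides the knob. Descending around the pin.

Request:
{"op": "send_rows", "data": {"rows": [[[0.5,0,0,0.3,0],[0.5,0,0,0.6,0],[0.5,0,0,0.6,0]]]}}

```text
t: 11.72
tcp_pos: [517.0, -175.9, 194.9]
tcp_rot: [[1.0, -0.018, -0.005], [-0.018, -1.0, 0.002], [-0.005, -0.001, -1.0]]
ft_force: [-0.3, 0.1, -0.2]
grip_width: 42.5
gripper_force: 0.0
```

Run:
```python
from h import *
for i in range(2):
    s=sense();print(s['t'],s['tcp_pos'],s['ft_force'],s['grip_width'],np.round(s['joints'],2)); p=capture('top')
```

```text
11.725 [ 516.97279315 -175.89549014  194.86738431] [-0.32420396  0.06176467 -0.20488301] 42.49640183524638 [ 0.21  0.54  0.1   1.86 -0.08  0.75 -1.24]
11.775 [ 518.10101185 -176.47637214  196.30575234] [ 0.12179768 -0.00335963  0.49955738] 42.55188568489106 [ 0.21  0.54  0.1   1.85 -0.08  0.75 -1.24]
```

Request:
{"op": "send_rows", "data": {"rows": [[[0.5,0,0.01,0.25,0],[0.5,0,0.01,0.45,0],[0.5,0,0.01,0.56,0],[0.4,0,0.01,0.56,0],[0.3,0,0.01,0.56,0],[0.28,0,0.01,0.56,0],[0.28,0,0.01,0.56,0]]]}}

```text
t: 12.7
tcp_pos: [518.5, -178.2, 141.2]
tcp_rot: [[1.0, -0.02, 0.001], [-0.02, -1.0, -0.0], [0.001, 0.0, -1.0]]
ft_force: [1.1, -0.0, 0.6]
grip_width: 24.0
gripper_force: 0.0
```

Run:
```python
from h import *
p=capture('side')
s=sense();print(s['t'],s['tcp_pos'],s['ft_force'],s['grip_width'])
a=p['image'][180:300,220:340];a=cv2.resize(a,None,fx=5,fy=5);cv2.imwrite('pics/c4.png',a[:,:,::-1])
# swing plan: shifts in the tool frame held at call start (theta0 -> theta)
piv=np.array([572.7,-175.4]);R=s['tcp_rot'][:2,:2]
def pin(th,y=-0.021): 
    a=np.pi+y+th; return piv+55*np.array([np.cos(a),np.sin(a)])
c=s['tcp_pos'][:2]
for th in [0.06,.2,.4,.6,.8,1.,1.2,1.4,1.46]:
    d=(pin(th)-c)@R; print(th,pin(th).round(1),(d/100).round(3),'turn',round(-np.degrees(th-.06)/45,2))
```

```text
12.75 [ 518.39564395 -178.19686996  141.09929327] [-0.25911022  0.00535571 -0.37111406] 23.948545257391377
0.06 [ 517.7 -177.5] [-0.007 -0.006] turn -0.0
0.2 [ 518.6 -185.2] [0.003 0.07 ] turn -0.18
0.4 [ 521.6 -195.7] [0.036 0.175] turn -0.43
0.6 [ 526.7 -205.5] [0.088 0.271] turn -0.69
0.8 [ 533.6 -214. ] [0.159 0.355] turn -0.94
1.0 [ 542. -221.] [0.245 0.424] turn -1.2
1.2 [ 551.7 -226.2] [0.342 0.474] turn -1.45
1.4 [ 562.2 -229.4] [0.448 0.503] turn -1.71
1.46 [ 565.5 -229.9] [0.481 0.508] turn -1.78
```

View pics/c4.png

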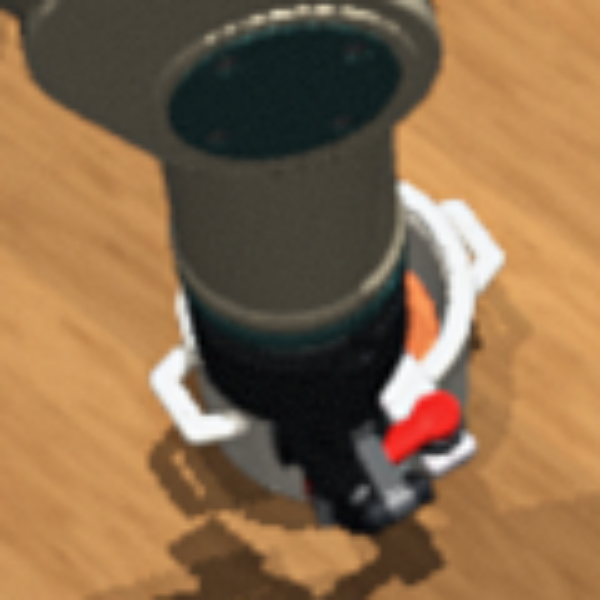

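The pin is between the fingers at about (330,490) px, and the lever arm runs out between them to the pivot at (435,410). Swinging.

Request:
{"op": "send_rows", "data": {"rows": [[[0.28,0.0,0.035,0,-0.09],[0.28,0.003,0.07,0,-0.18],[0.28,0.018,0.122,0,-0.3],[0.28,0.036,0.175,0,-0.43],[0.28,0.06,0.225,0,-0.56],[0.28,0.088,0.271,0,-0.69],[0.28,0.122,0.315,0,-0.82],[0.28,0.159,0.355,0,-0.94],[0.28,0.159,0.355,0,-0.94]]]}}

```text
t: 13.88
tcp_pos: [533.2, -213.7, 140.7]
tcp_rot: [[0.753, 0.658, -0.0], [0.658, -0.753, 0.001], [0.0, -0.001, -1.0]]
ft_force: [-0.1, 1.8, -0.2]
grip_width: 24.0
gripper_force: 0.7
```

Run:
```python
from h import *
p=capture('side')
s=sense();print(s['t'],s['tcp_pos'],s['ft_force'],s['grip_width'],np.round(s['joints'],2))
a=p['image'][180:300,220:340];a=cv2.resize(a,None,fx=5,fy=5);cv2.imwrite('pics/c5.png',a[:,:,::-1])
piv=np.array([572.7,-175.4]);R=s['tcp_rot'][:2,:2]
print(R, 'y azimuth->th', np.arctan2(R[1,1],R[0,1])+np.pi/2+.021)
for th in [.8,.9,1.,1.1,1.2,1.3,1.4,1.46,1.5]:
    a=np.pi-.021+th;d=(piv+55*np.array([np.cos(a),np.sin(a)])-s['tcp_pos'][:2])@R; print(th,(d/100).round(3),'turn',round(-np.degrees(th-.8)/45,2))
```

```text
13.925 [ 533.23644261 -213.70706883  140.71275288] [-1.25187196  2.22500418  1.29757713] 23.48360949693857 [ 0.41  0.65 -0.13  1.82  0.12  0.68 -0.63]
[[ 0.75393856  0.65694492]
 [ 0.65694487 -0.7539384 ]] y azimuth->th 0.7377595214875278
0.8 [0.    0.005] turn -0.0
0.9 [0.006 0.059] turn -0.13
1.0 [0.018 0.113] turn -0.25
1.1 [0.035 0.165] turn -0.38
1.2 [0.057 0.216] turn -0.51
1.3 [0.084 0.264] turn -0.64
1.4 [0.115 0.309] turn -0.76
1.46 [0.137 0.334] turn -0.84
1.5 [0.151 0.35 ] turn -0.89
```

View pics/c5.png

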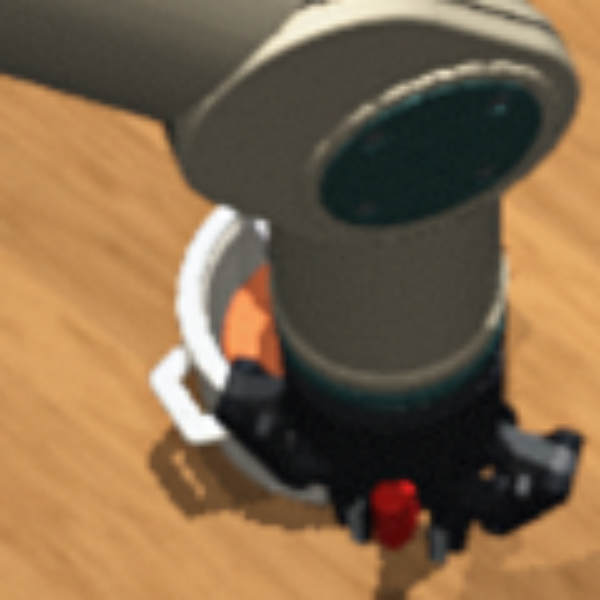

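The pin, at about (395,512) px, is travelling with the fingers and pressed by the trailing one. Finishing the swing.

Request:
{"op": "send_rows", "data": {"rows": [[[0.28,0.006,0.059,0,-0.13],[0.28,0.012,0.086,0,-0.2],[0.28,0.018,0.113,0,-0.28],[0.28,0.035,0.165,0,-0.42],[0.28,0.046,0.19,0,-0.5],[0.28,0.057,0.216,0,-0.57],[0.28,0.084,0.264,0,-0.7],[0.28,0.1,0.287,0,-0.77],[0.28,0.115,0.309,0,-0.83],[0.28,0.137,0.334,0,-0.9],[0.28,0.14,0.34,0,-0.92],[0.28,0.14,0.34,0,-0.92]]]}}

```text
t: 15.42
tcp_pos: [565.8, -230.0, 140.5]
tcp_rot: [[0.13, 0.992, -0.001], [0.992, -0.13, 0.0], [0.0, -0.001, -1.0]]
ft_force: [-2.8, 1.2, 0.3]
grip_width: 23.9
gripper_force: 1.6
```

Run:
```python
from h import *
p=capture('side')
s=sense();print(s['t'],s['tcp_pos'],s['ft_force'],s['grip_width'],np.round(s['joints'],2))
print(s['tcp_rot'][:2,:2])
```

```text
15.475 [ 565.81986068 -229.99210819  140.49538722] [-3.07524982  1.80145718 -0.0311206 ] 23.941934334260992 [ 0.54  0.71 -0.33  1.72  0.31  0.77 -0.07]
[[ 0.12992615  0.99152324]
 [ 0.99152361 -0.12992575]]
```

Request:
{"op": "send_rows", "data": {"rows": [[[0.28,0,0.02,0,0],[0.28,0,0.025,0,0],[0.28,0,0.025,0,0]]]}}

```text
t: 15.85
tcp_pos: [567.8, -230.7, 140.5]
tcp_rot: [[0.13, 0.992, -0.002], [0.992, -0.13, 0.0], [-0.0, -0.002, -1.0]]
ft_force: [-4.1, 2.3, 0.6]
grip_width: 23.7
gripper_force: 2.5
```

Request:
{"op": "send_rows", "data": {"rows": [[[0.35,0,-0.05,0,0],[0.5,0,-0.06,0,0],[0.5,0,-0.06,0,0],[0.5,0,-0.06,0,0],[0.5,0,-0.06,-0.3,0],[0.5,0,-0.06,-0.7,0],[0.5,0,-0.06,-1,0],[0.5,0,-0.06,-1,0]]]}}

```text
t: 16.85
tcp_pos: [564.7, -230.3, 243.4]
tcp_rot: [[0.129, 0.992, 0.006], [0.992, -0.129, -0.002], [-0.001, 0.006, -1.0]]
ft_force: [1.2, 0.1, -0.1]
grip_width: 42.6
gripper_force: 0.0
```

Request:
{"op": "send_rows", "data": {"rows": [[[0.5,-0.4,0,0,0],[0.5,-0.8,0,0,0],[0.5,-1,0,0,0],[0.5,-1,0,0,0],[0.5,-1,0,0,0]]]}}

```text
t: 17.48
tcp_pos: [550.6, -326.6, 240.4]
tcp_rot: [[0.127, 0.992, 0.0], [0.992, -0.127, 0.002], [0.002, -0.0, -1.0]]
ft_force: [0.9, 0.5, 0.4]
grip_width: 43.0
gripper_force: 0.0
```

Run:
```python
from h import *
s=sense();print(s['t'],s['tcp_pos'],s['ft_force'])
for n in ['top','side']:
    p=capture(n);P=cloud(p);im=p['image'].astype(int);r,g,b=im[...,0],im[...,1],im[...,2]
    d=np.hypot(P[...,0]-574,P[...,1]+90)
    k=(d<20)&(P[...,2]>165)&(P[...,2]<230)&(r<90);Q=P[k];print(n,'knob',len(Q),np.percentile(Q,[3,50,97],axis=0) if len(Q) else '')
    red=(r>110)&(g<70)&(b<70)&(P[...,2]>150)&(P[...,2]<175)&(d<170);Q=P[red]
    if len(Q): m=Q.mean(0)[:2];print('pin',len(Q),m,'theta',(np.arctan2(*(m-[572.7,-175.4])[::-1])+np.pi+.021)%6.283)
    for t in ['salt_mid','nutmeg_mid','timer_mid']: print(t,[np.round(q['location']) for q in boxes_of(p,t)[:1]])
a=np.hstack([cv2.resize(capture(n)['image'][y:y+130,x:x+130],(390,390)) for n,x,y in [('top',220,200),('side',220,180)]])
cv2.imwrite('pics/c6.png',a[:,:,::-1])
```

```text
17.475 [ 550.56267792 -326.56927054  240.4454123 ] [0.89861156 0.5079368  0.3547938 ]
top knob 185 [[ 562.11224477 -102.06463377  185.63782992]
 [ 573.25658799  -91.29772247  206.39656559]
 [ 584.44146972  -79.74130197  209.11284753]]
pin 21 [ 561.58069719 -229.38286266] theta 1.388658985286112
salt_mid []
nutmeg_mid [array([ 776., -118.,  103.])]
timer_mid []
side knob 0 
pin 37 [ 562.39048461 -228.58430905] theta 1.400325925941212
salt_mid [array([750.,  88.,  87.])]
nutmeg_mid []
timer_mid [array([ 544., -458.,   36.])]
```

View pics/c6.png

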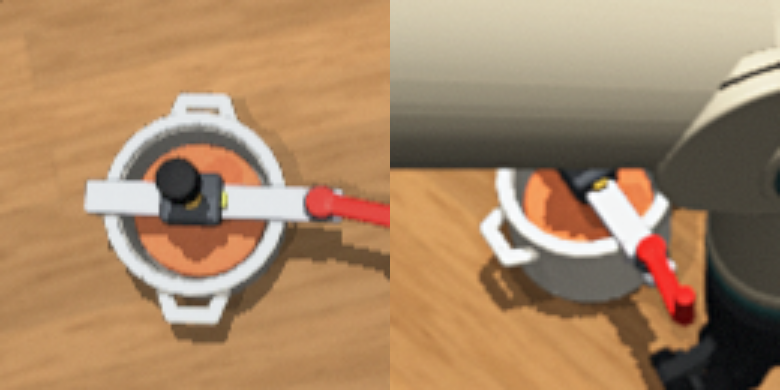

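The left half of the picture shows the lever in line with the beam, from (320,203) to (390,208) px. It measures 1.39 rad, which is at its stop. The knob, at (180,182), has its top at z 209, 24 mm lower, which matches the travel to contact. The gripper is clear of everything.

```bash
python3 -c "
from plant import *
print(finish_job())"
```

```text
the job is handed in; nothing more can be done
None
```

I handed the job in: the probe was lowered about 24 mm until contact was felt and released there, and the lever was then swung to its stop (about 1.39 rad). I couldn't measure the foot's contact force after release (I estimate 2–3 N), and the hand-in call gave no verdict.

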